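Stack the lunch tower

TASK

Put the lunch tower together on the round beech stand: the deep blue pot at the bottom, then the yellow one, then the shallow green one, and the white lid on top, all upright with each part's foot fully seated in the part below. Leave the timer and the food tin where they are.

Things in the scene. Friction and masses are not known exactly. Their poses are not given: they have to be found in the camera images.
- stand: Fixed round stand of pale wood, 90 mm diameter, 12 mm high, with a round recess in its top 54 mm wide and 9 mm deep. Origin: centre of its underside, on the worktop; z up. With a pot seated in it, the pot's underside is 4 mm above the stand's underside.
- blue_pot: Blue open round plastic pot, the deepest: 60 mm outer diameter, 65 mm high in all, straight sides, wall 3 mm, mouth 54 mm, about 80 g. A part seated on it has its underside 57 mm above this pot's. Tapered foot 8 mm high underneath (40 mm across below, 50 mm at its top) fits the 54 mm mouth below until the shoulder rests on the rim. Origin: centre of the underside; z up. Starts upright.
- yellow_pot: Yellow open round plastic pot, the middle one: 60 mm outer diameter, 55 mm high in all, straight sides, wall 3 mm, mouth 54 mm, about 80 g. A part seated on it has its underside 47 mm above this pot's. Tapered foot 8 mm high underneath (40 mm across below, 50 mm at its top) fits the 54 mm mouth below until the shoulder rests on the rim. Origin: centre of the underside; z up. Starts upright.
- green_pot: Green open round plastic pot, the shallowest: 60 mm outer diameter, 45 mm high in all, straight sides, wall 3 mm, mouth 54 mm, about 80 g. A part seated on it has its underside 37 mm above this pot's. Tapered foot 8 mm high underneath (40 mm across below, 50 mm at its top) fits the 54 mm mouth below until the shoulder rests on the rim. Origin: centre of the underside; z up. Starts upright.
- lid: White round lid with an upright black knob: disc 60 mm diameter, 6 mm thick, its top 14 mm above the underside of the foot; knob a cylinder 18 mm in diameter from 14 to 40 mm above the underside; about 50 g. Tapered foot 8 mm high underneath (40 mm across below, 50 mm at its top) fits the 54 mm mouth below until the disc rests on the rim. Origin: centre of the underside; z up. Starts upright.
- timer: Red and white round kitchen timer, 69 mm diameter, 60 mm high; bystander, not to be moved. Origin: centre of its underside; z up.
- tin: Closed food tin with a brown label and metal top, 75 mm diameter, 58 mm high; bystander, not to be moved. Origin: centre of its underside; z up.
Mind the look-alikes: they are no part of the job. What is shaped like the lid but orange is not meant.

How it is judged:
At the end, for the whole second after the job is handed in: The blue pot is seated in the stand, the yellow pot in the blue one, the green pot in the yellow one and the lid in the green one: each centred on the part below within 6 mm, at its seated height within 3 mm, upright within 0.07 rad, at rest (horizontal distance between blue_pot and stand below 0.006 m and z of blue_pot in the frame of stand between 0.001 and 0.007 m and angle between each of blue_pot, yellow_pot, green_pot, lid's own z axis and vertical below 0.07 rad and linear speed of each of blue_pot, yellow_pot, green_pot, lid below 0.02 m/s and angular speed of each of blue_pot, yellow_pot, green_pot, lid below 0.2 rad/s and horizontal distance between yellow_pot and blue_pot below 0.006 m and z of yellow_pot in the frame of blue_pot between 0.054 and 0.06 m and horizontal distance between green_pot and yellow_pot below 0.006 m and z of green_pot in the frame of yellow_pot between 0.044 and 0.05 m and horizontal distance between lid and green_pot below 0.006 m and z of lid in the frame of green_pot between 0.034 and 0.04 m); the robot touches nothing.
It fails at once if the timer is moved by more than 20 mm or tipped (distance of timer from where it was at the start of the episode above 0.02 m or angle between timer's own z axis and vertical above 0.3 rad).
It fails at once if the food tin is moved by more than 20 mm or tipped (distance of tin from where it was at the start of the episode above 0.02 m or angle between tin's own z axis and vertical above 0.3 rad).
It also fails if it takes over 125 s, if anything falls off the work surface, if the arm or the gripper's body presses on something with over 40 N, if the wrist force passes 120 N, or if a joint passes its speed limit or range.

ROBOT

A 7-joint arm with a two-finger parallel gripper is mounted at the origin on a cart in front of the work surface, level with it; the furniture and walls round the work are solid. World frame = base frame: x ahead of the robot, y to its left, z up, the work surface at z = 0. Lengths are in m, angles in rad, forces in N, time in s.
With the tool pointing down it reaches from about 0.425 to 0.925 m from the base axis. Payload 6.8 kg.
Tool frame: the origin (TCP) lies at the very end of the fingers, on their centre line; the grasp point (between the pads) lies 19 mm behind it; z points along the fingers, y is the line along which they close (so a half turn about z gives the same grasp; the last joint's range is limited). The gripper opens to 85 mm and grips with 20 to 120 N. Pads are 22 mm wide; open, the fingers measure 114 mm over their backs; the gripper's body (76 mm by 85 mm) begins 54 mm behind the grasp point. The pads swing forward as they close: fully open they stand 13 mm farther back than shut.
Start: joints at [1.006, 0.477, 0.022, 1.555, -0.011, 1.109, -0.083], TCP at [0.298, -0.606, 0.231] pointing down, gripper open.
Joint ranges: [-2.96, 2.96], [-0.34, 2.1], [-1.41, 1.46], [0.24, 2.44], [-1.37, 4.51], [0.17, 1.92], [-2.96, 2.96]. Speed limits (rad/s): [2.39, 2.39, 3.14, 3.14, 3.14, 3.14, 3.14].

INTERFACE

Orientations are given as a rotation vector (axis times angle).
In Python, from bench import r gives the robot as it stands.
- The arm moves only by the tool play_rows, never from a script. Its argument "targets" is text: rows parted by semicolons, each of 5 numbers parted by spaces: the closure, from -1 (fully open) to 1 (shut), then the shift along the tool's x, y, z in m, then the turn about the tool's z in rad. In form: gripper dx dy dz spin; .... A call has 1 to 8 rows; each row is the pose to reach, as a shift and turn from the pose commanded when the call began, along the tool's axes at that moment; what a row does not reach only later rows make up. A row lasts 1/12 s, in which the tool goes at most 41.7 mm and 7.16 degrees, less where a joint would pass 70% of its speed; a pose out of reach is approached as far as the arm can. A call with a gripper value outside its range is refused whole. The fingers move at their own pace and stop on an object; "squeeze" is the grip in N (left out, the last holds). Time passes only in rows, so rows that repeat a pose let the fingers close. It gives the time, the measured TCP pose, the force, the opening and the grip force at its end, in the units of the state.
- r.get_obs(): the state, without advancing time (a new reading comes with each control period).
- r.grab_frame(name): name is "side" or "top" or "wrist"; returns the picture (420x560x3 uint8, red, green, blue); there is no depth.
- r.camera_info(name): a dict with "fov_y" (degrees; the focal length in pixels is half the picture's height over the tangent of half this angle, whatever the lens; pixels are square), "cx", "cy" (the principal point, pixels), "position" and "rotation" of the camera in the world. Camera axes: x right, y down, z forward; pixel columns grow to the right and rows downward; lengths in m; the calibration is good to about 2 mm. The wrist camera is an equidistant fisheye: a pixel r from the principal point sees the ray r / f radians off the axis. A picture is of the moment at which its call begins: read the wrist's pose just before it. camera_info takes no time and is no camera call; for the wrist camera it gives the pose at the moment of the call.
- r.hand_in(): hands the job in; it is judged then, once.
The state is a dict: "clock": time; "joints": joint angles; "qvel": joint speeds; "tau": joint torques, N m; "tcp_pos": TCP position; "orientation": TCP orientation; "contact_force": force on the tool from outside, world axes, zero at the start; "moment": the same for the moment, N m; "grip_width": finger opening in m; "gripper_force": force on a finger pad.
Only numpy, scipy, OpenCV 4.12 (cv2) and the standard library are available. Lean on these libraries where they do the work, as an engineer would, in place of code of your own. Each camera call takes 0.05 s, during which the arm holds its last target. There are 200 camera calls.

## Working session

There is one attempt and no reset: what is moved stays moved. The work goes in short steps, Python scripts to look and compute and a tool call to move; the robot and the scene stay as the last step left them, time stands still between calls to the robot, and variables do not carry over. Pictures are saved under pics/ and viewed, at most 14 in all, crops included, and the job is handed in when it is done.

Besides the shell and the picture viewer there is one more tool, called after "Call:" as name(argument=value, ...) on one line, values as JSON. play_rows: Moves the arm, as the interface text tells. Its arguments: {"type":"object","properties":{"targets":{"type":"string"},"squeeze":{"type":"number"}},"required":["targets"]}

```bash
mkdir -p pics; ls
python3 - <<'E'
from bench import r
import cv2, numpy as np
o=r.get_obs(); print(o)
for n in ("side","top","wrist"):
    print(n, r.camera_info(n))
    cv2.imwrite(f"pics/{n}0.png", r.grab_frame(n)[:,:,::-1])
E
```

```text
pics
{'clock': 0.0, 'joints': array([ 1.00586266,  0.47779978,  0.02234606,  1.55649138, -0.01146905,
        1.10923332, -0.08309197]), 'qvel': array([-0.00025333,  0.00028444, -0.00045137,  0.00062046, -0.00206215,
       -0.00140779,  0.00155436]), 'tau': array([-1.43789093e-03, -5.96447539e+01,  1.60782795e+00, -2.81191278e+01,
        1.26418151e-02,  9.34084004e-03, -2.07858102e-05]), 'tcp_pos': array([ 0.29746205, -0.60526273,  0.23030917]), 'orientation': array([-3.05831220e+00, -7.11038423e-01,  8.90285121e-04]), 'contact_force': array([-0.98779889,  0.31417422,  0.03665926]), 'moment': array([ 0.00150128, -0.00682788,  0.00550165]), 'gripper_force': 0.0, 'grip_width': 0.0853390320065324}
side {'fov_y': 48.347571908132075, 'cx': 280.1689570658205, 'cy': 208.1175994847958, 'position': array([0.3831352 , 1.07703053, 0.77334394]), 'rotation': array([-0.12320028,  2.71740174, -1.43491182])}
top {'fov_y': 57.51817266395069, 'cx': 277.29350422053454, 'cy': 205.2629998135671, 'position': array([ 0.3237265 , -0.01465661,  1.12682194]), 'rotation': array([-2.1225002 ,  2.12396264, -0.2000138 ])}
wrist {'fov_y': 65.70646984690485, 'cx': 274.70078779621304, 'cy': 208.87035209324077, 'position': array([ 0.37030839, -0.57049791,  0.37400726]), 'rotation': array([ 2.42347082, -1.5099192 , -0.24937802])}
```

View pics/top0.png

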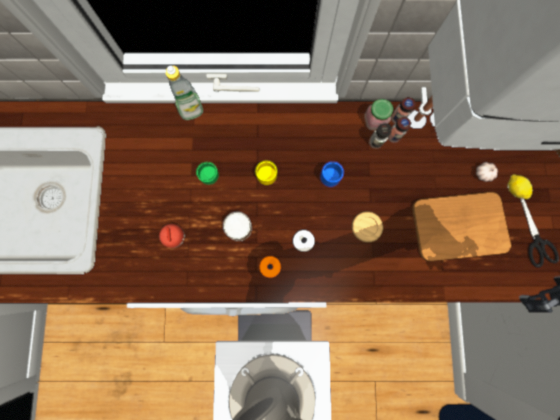

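View pics/side0.png

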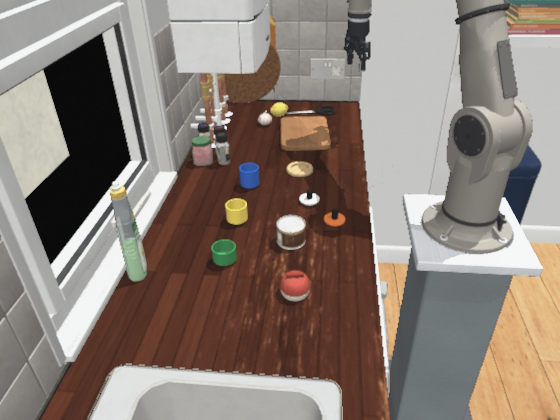

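The top view shows blue at (333,174), yellow (266,173), green (207,173), stand (368,227), white lid (304,240), tin (237,226), timer (172,236) and the orange decoy (270,267). The side view agrees. I'll enlarge the work area next.

```bash
python3 - <<'E'
import cv2
im=cv2.imread("pics/top0.png")
cv2.imwrite("pics/top0c.png", cv2.resize(im[150:290,190:390],None,fx=4,fy=4,interpolation=cv2.INTER_CUBIC))
E
cat > h.py <<'E'
import numpy as np, cv2
from scipy.spatial.transform import Rotation as R
def pix2world(info,u,v,z,fish=False,h=420):
    f=h/2/np.tan(np.radians(info["fov_y"]/2))
    x=(u-info["cx"])/f; y=(v-info["cy"])/f
    if fish:
        t=np.hypot(x,y); s=np.sin(t)/t if t>1e-9 else 1.; d=np.array([x*s,y*s,np.cos(t)])
    else: d=np.array([x,y,1.])
    d=R.from_rotvec(info["rotation"]).apply(d); p=np.array(info["position"])
    return p+d*(z-p[2])/d[2]
def tool(obs,target):
    "shift from current tcp to world target, tool axes"
    return R.from_rotvec(obs["orientation"]).inv().apply(np.array(target)-obs["tcp_pos"])
def world2pix(info,P,fish=False,h=420):
    f=h/2/np.tan(np.radians(info["fov_y"]/2))
    d=R.from_rotvec(info["rotation"]).inv().apply(np.array(P)-info["position"])
    if fish:
        n=np.hypot(d[0],d[1]); t=np.arctan2(n,d[2]); k=t/n if n>1e-9 else 1/d[2]
        return info["cx"]+f*k*d[0], info["cy"]+f*k*d[1]
    return info["cx"]+f*d[0]/d[2], info["cy"]+f*d[1]/d[2]
E
```

```text
(no output)
```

View pics/top0c.png

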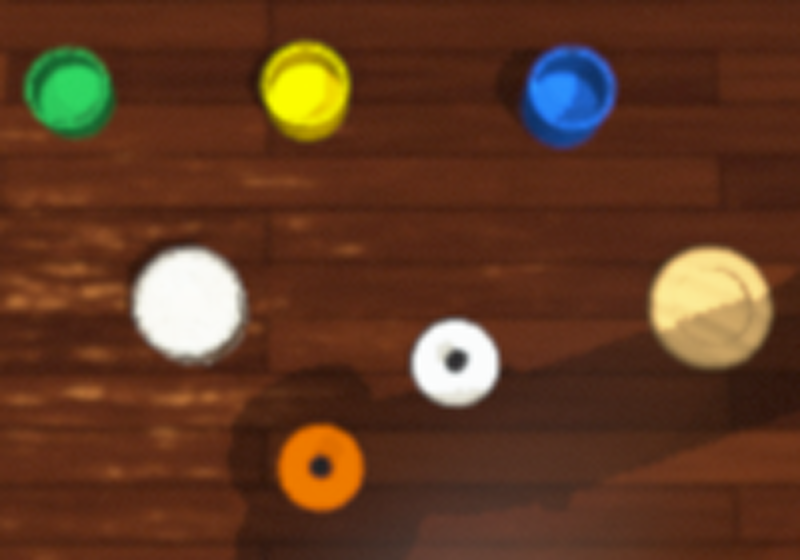

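Run:
```python
from bench import r
from h import *
i=r.camera_info("top")
for n,u,v,z,w in [("green",69,89,.045,88),("yellow",306,84,.055,88),("blue",572,90,.065,89),("stand",711,308,.012,124),("lid",456,363,.014,88),("tin",190,304,.058,114),("orange",321,468,.014,86),("timer",(172-190)*4,(236-150)*4,.05,100)]:
    f=lambda c,o:o+(c+.5)/4-.5
    a=pix2world(i,f(u,190),f(v,150),z); b=pix2world(i,f(u-w/2,190),f(v,150),z);c=pix2world(i,f(u+w/2,190),f(v,150),z)
    print(n,a.round(4),"dia",round(np.linalg.norm(b-c),4),"reach",round(np.hypot(*a[:2]),3))
print(R.from_rotvec(r.get_obs()["orientation"]).as_matrix().round(3))
```

```text
green [0.6286 0.1909 0.045 ] dia 0.0644 reach 0.657
yellow [0.6294 0.0172 0.055 ] dia 0.0638 reach 0.63
blue [ 0.6219 -0.1741  0.065 ] dia 0.0639 reach 0.646
stand [ 0.4713 -0.2794  0.012 ] dia 0.091 reach 0.548
lid [ 0.4308 -0.0917  0.014 ] dia 0.064 reach 0.44
tin [0.4683 0.098  0.058 ] dia 0.0802 reach 0.478
orange [0.3555 0.0063 0.014 ] dia 0.0618 reach 0.356
timer [0.441  0.2831 0.05  ] dia 0.0705 reach 0.524
[[ 0.897  0.441 -0.001]
 [ 0.441 -0.897  0.001]
 [-0.    -0.001 -1.   ]]
```

Call:
play_rows(targets="-1 0.27 -0.195 0.03 0;-1 0.27 -0.195 0.03 0;-1 0.27 -0.195 0.03 0;-1 0.27 -0.195 0.03 0;-1 0.27 -0.195 0.03 0;-1 0.27 -0.195 0.03 0;-1 0.27 -0.195 0.03 0;-1 0.27 -0.195 0.03 0", squeeze=40)

```text
clock: 0.82
tcp_pos: [0.4539, -0.3108, 0.2012]
orientation: [3.06, 0.711, -0.0]
contact_force: [0.2, -0.6, 0.1]
grip_width: 0.0856
gripper_force: 0.0
```

Call:
play_rows(targets="-1 0.03 -0.02 0 0;-1 0.03 -0.02 0 0;-1 0.03 -0.02 0 0")

```text
clock: 1.07
tcp_pos: [0.4729, -0.2788, 0.2013]
orientation: [-3.057, -0.719, -0.0]
contact_force: [-0.6, 0.1, -0.3]
grip_width: 0.0852
gripper_force: 0.0
```

Run:
```python
from bench import r
from h import *
import json
o=r.get_obs(); i=r.camera_info("wrist"); print(o["clock"],o["tcp_pos"],o["joints"].round(3),o["contact_force"],i)
im=r.grab_frame("wrist"); cv2.imwrite("pics/w1.png",im[:,:,::-1])
print("stand pred",world2pix(i,[.4713,-.2794,.012],True))
```

```text
1.0667 [ 0.47294443 -0.27883065  0.20125521] [ 0.518  0.308 -0.12   1.884  0.044  0.953 -0.73 ] [-0.59372231  0.11120712 -0.26619695] {'fov_y': 65.70646984690485, 'cx': 274.70078779621304, 'cy': 208.87035209324077, 'position': array([ 0.54543865, -0.24350353,  0.34491158]), 'rotation': array([ 2.42722226, -1.50332377, -0.24663784])}
stand pred (np.float64(273.89869604980794), np.float64(182.05245635276341))
```

View pics/w1.png

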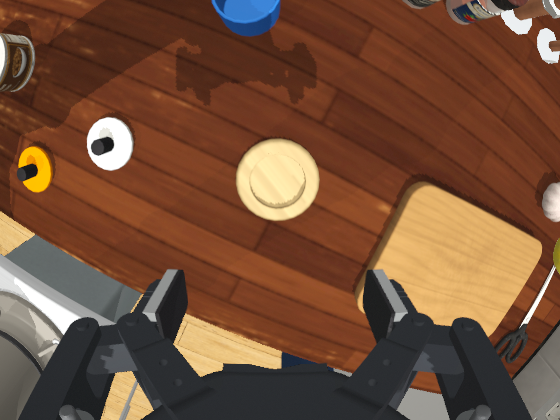

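Wrist view: the stand's rim spans columns 236–320 and rows 137–220, centre (278,179), and the lid's disc centre is near (110,144). Both sit close to the predicted positions.

Run:
```python
from bench import r
from h import *
i=r.camera_info("wrist");o=r.get_obs()
s=pix2world(i,278,178.7,.012,True); l=pix2world(i,110,144,.014,True); print(s,l)
print(tool(o,[.622,-.174,.2]))
```

```text
[ 0.4751922  -0.28401537  0.012     ] [ 0.43161207 -0.09768683  0.014     ]
[ 0.18207012 -0.02947577  0.00121869]
```

Call:
play_rows(targets="-1 0.15 0 0 0;-1 0.15 0 0 0;-1 0.15 0 0 0;-1 0.15 0 0 0;-1 0.15 0 0 0;-1 0.15 0 0 0")

```text
clock: 1.62
tcp_pos: [0.6065, -0.216, 0.2007]
orientation: [-3.06, -0.711, 0.001]
contact_force: [-0.6, -0.3, 0.2]
grip_width: 0.0853
gripper_force: 0.0
```

Run:
```python
from bench import r
from h import *
o=r.get_obs(); i=r.camera_info("wrist"); print(o["clock"],o["tcp_pos"])
im=r.grab_frame("wrist"); cv2.imwrite("pics/w2.png",im[:,:,::-1])
print("blue pred",world2pix(i,[.622,-.174,.065],True), tool(o,[.622,-.174,.12]))
```

```text
1.6167 [ 0.60648715 -0.2160476   0.20068782]
blue pred (np.float64(238.41665073639166), np.float64(158.76799500452262)) [ 0.03253432 -0.0308735   0.08066919]
```

View pics/w2.png

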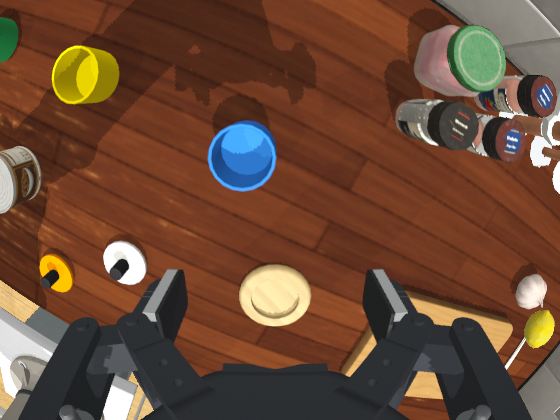

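Blue's rim spans columns 209–276 and rows 122–190, centre (242,157). The wrist camera places it a few mm from the top view, with the same sense of offset as for the stand.

Run:
```python
from bench import r
from h import *
i=r.camera_info("wrist");o=r.get_obs()
b=pix2world(i,242.3,156.5,.065,True); print(b,tool(o,[*b[:2],.11]))
print("stand",pix2world(i,275,295,.012,True), "lid",pix2world(i,125,262,.014,True),"yel",pix2world(i,85,76,.055,True))
R0=R.from_rotvec(o["orientation"])
for y in (-.0427,.0427): print(world2pix(i,o["tcp_pos"]+R0.apply([0,y,-.013]),True))
```

```text
[ 0.62400547 -0.1776707   0.065     ] [ 0.03446803 -0.0274181   0.09069521]
stand [ 0.47767251 -0.28087886  0.012     ] lid [ 0.43354554 -0.0952541   0.014     ] yel [6.31919661e-01 5.00612395e-04 5.50000000e-02]
(np.float64(184.4321614271447), np.float64(281.2206490309627))
(np.float64(362.3637606388634), np.float64(281.1908077728558))
```

Call:
play_rows(targets="-1 0.033 -0.029 0 0;-1 0.033 -0.029 0.03 0;-1 0.033 -0.029 0.07 0;-1 0.033 -0.029 0.11 0;-1 0.033 -0.029 0.15 0;-1 0.033 -0.029 0.177 0;-1 0.033 -0.029 0.177 0")

```text
clock: 2.25
tcp_pos: [0.6166, -0.1767, 0.0184]
orientation: [-3.058, -0.706, 0.018]
contact_force: [-1.0, -0.3, 0.2]
grip_width: 0.0855
gripper_force: 0.0
```

Call:
play_rows(targets="0.3 0 0 0 0;0.6 0 0 0 0;1 0 0 0 0;1 0 0 0 0;1 0 0 0 0;1 0 0 0 0;1 0 0 0 0;1 0 0 0 0", squeeze=40)

```text
clock: 2.92
tcp_pos: [0.6248, -0.1757, 0.0272]
orientation: [3.058, 0.71, 0.006]
contact_force: [-0.9, -1.0, 7.9]
grip_width: 0.0579
gripper_force: 44.3
```

Call:
play_rows(targets="1 0 0 -0.03 0;1 0 0 -0.07 0;1 0 0 -0.11 0;1 0 0 -0.12 0;1 0 0 -0.12 0")

```text
clock: 3.33
tcp_pos: [0.6261, -0.1754, 0.1499]
orientation: [3.056, 0.71, 0.013]
contact_force: [-0.1, 0.1, -0.0]
grip_width: 0.0579
gripper_force: 43.7
```

Run:
```python
from bench import r
from h import *
o=r.get_obs(); i=r.camera_info("wrist"); print(o)
im=r.grab_frame("wrist"); cv2.imwrite("pics/w3.png",im[:,:,::-1])
```

```text
{'clock': 3.3333, 'joints': array([ 0.28538442,  0.51719237, -0.14913188,  1.691423  ,  0.09247853,
        0.93035554, -1.01335354]), 'qvel': array([-0.00114507,  0.06430439,  0.00285349,  0.06550043,  0.00501   ,
       -0.04014876, -0.00412948]), 'tau': array([ 1.21343248e-01, -6.07009077e+01, -9.48819369e-01, -2.56710577e+01,
       -4.60091326e-02,  4.35400000e-01,  4.47683420e-02]), 'tcp_pos': array([ 0.62613511, -0.17535351,  0.14992138]), 'orientation': array([3.05608322, 0.71005843, 0.01337488]), 'contact_force': array([-0.10877689,  0.06906155, -0.00325798]), 'moment': array([-0.00821075, -0.03360655,  0.02470782]), 'gripper_force': 43.662982382811606, 'grip_width': 0.05785017904474797}
```

View pics/w3.png

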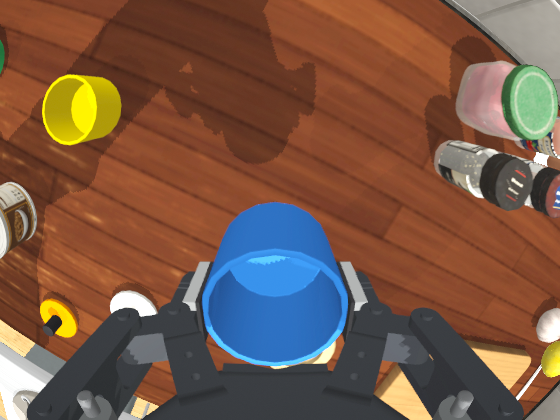

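Blue is held level between the pads. Its rim spans columns 203–348 and rows 250–365, centre about (275,308).

Run:
```python
from bench import r
from h import *
i=r.camera_info("wrist");o=r.get_obs()
z=o["tcp_pos"][2]+.0378
# fit offset in tool axes by projecting a rim circle
R0=R.from_rotvec(o["orientation"])
for dx in (-.006,-.003,0,.003,.006):
    P=np.array([world2pix(i,o["tcp_pos"]+R0.apply([dx+.03*np.cos(t),.03*np.sin(t),-.0378]),True) for t in np.linspace(0,6.28,60)])
    print(dx,P.min(0).round(1),P.max(0).round(1))
st=[.4745,-.281]
print(tool(o,[*st,.15]))
```

```text
-0.006 [201. 263.] [345.4 374.3]
-0.003 [200.2 255.8] [346.2 370.1]
0 [199.3 248.4] [347.  365.8]
0.003 [198.5 240.8] [347.8 361.3]
0.006 [197.6 233.1] [348.6 356.7]
[-0.18117301  0.02906932 -0.00368802]
```

Call:
play_rows(targets="1 -0.181 0.029 0 0;1 -0.181 0.029 0 0;1 -0.181 0.029 0 0;1 -0.181 0.029 0 0;1 -0.181 0.029 0 0;1 -0.181 0.029 0 0;1 -0.181 0.029 0.03 0;1 -0.181 0.029 0.06 0")

```text
clock: 4.05
tcp_pos: [0.4744, -0.2807, 0.0841]
orientation: [3.059, 0.71, 0.004]
contact_force: [-0.0, -0.0, -2.1]
grip_width: 0.0582
gripper_force: 43.7
```

Call:
play_rows(targets="1 0 0 0.02 0;1 0 0 0.035 0;1 0 0 0.038 0;1 0 0 0.038 0")

```text
clock: 4.38
tcp_pos: [0.4725, -0.2791, 0.0444]
orientation: [-3.057, -0.712, 0.005]
contact_force: [-0.8, -0.5, -1.1]
grip_width: 0.0578
gripper_force: 43.6
```

Run:
```python
from bench import r
from h import *
o=r.get_obs(); i=r.camera_info("side"); print(o["clock"],o["tcp_pos"],o["orientation"],o["contact_force"],o["moment"],tool(o,[.4745,-.281,.0312]))
im=r.grab_frame("side"); u,v=map(int,world2pix(i,[.475,-.281,.03])); print(u,v)
cv2.imwrite("pics/s1.png",cv2.resize(im[v-50:v+50,u-60:u+60,::-1],None,fx=5,fy=5,interpolation=cv2.INTER_CUBIC))
```

```text
4.3833 [ 0.47249451 -0.27913144  0.04442389] [-3.0566879  -0.71225811  0.00461076] [-0.83235486 -0.5231637  -1.07297137] [-0.01436359 -0.02259323  0.01156924] [0.00100174 0.00261021 0.01321243]
299 161
```

View pics/s1.png

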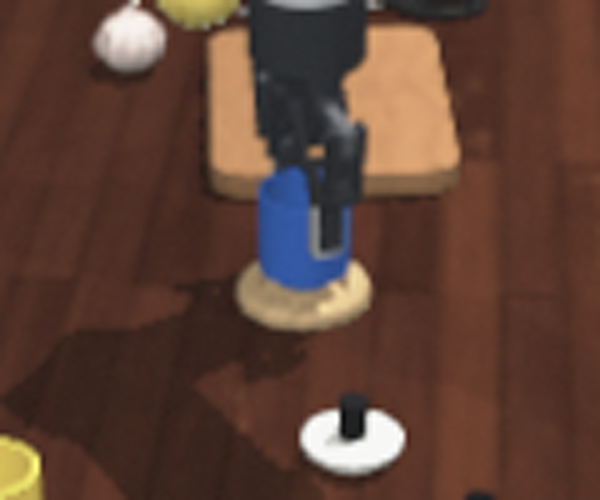

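The pot hangs roughly centred over the stand, at about (305,240) in the crop, with the foot just above the recess. I'll lower it.

Call:
play_rows(targets="1 0.001 0.002 0.006 0;1 0.001 0.002 0.011 0;1 0.001 0.002 0.014 0;1 0.001 0.002 0.014 0;1 0.001 0.002 0.014 0")

```text
clock: 4.85
tcp_pos: [0.4752, -0.282, 0.0324]
orientation: [3.06, 0.711, -0.0]
contact_force: [0.2, 0.2, -0.9]
grip_width: 0.058
gripper_force: 43.6
```

Call:
play_rows(targets="1 0 0 0.002 0;1 0 0 0.003 0;1 0 0 0.003 0")

```text
clock: 5.1
tcp_pos: [0.4755, -0.2821, 0.0302]
orientation: [3.06, 0.711, 0.001]
contact_force: [-1.8, 1.2, 5.7]
grip_width: 0.0578
gripper_force: 44.2
```

Call:
play_rows(targets="0 0 0 0 0;-1 0 0 0 0;-1 0 0 0 0;-1 0 0 -0.02 0;-1 0 0 -0.06 0;-1 0 0 -0.1 0;-1 0 0 -0.14 0;-1 0 0 -0.16 0")

```text
clock: 5.77
tcp_pos: [0.4771, -0.2828, 0.1944]
orientation: [3.056, 0.71, 0.008]
contact_force: [0.6, -0.5, -0.4]
grip_width: 0.0853
gripper_force: 0.0
```

Run:
```python
from bench import r
from h import *
o=r.get_obs(); i=r.camera_info("wrist"); print(o["clock"],o["tcp_pos"],o["orientation"])
im=r.grab_frame("wrist"); cv2.imwrite("pics/w4.png",im[:,:,::-1])
print(tool(o,[.6294,.0172,.19]))
R0=R.from_rotvec(o["orientation"])
P=np.array([world2pix(i,[.4755+.03*np.cos(t),-.282+.03*np.sin(t),.069],True) for t in np.linspace(0,6.28,60)])
print(P.min(0).round(1),P.max(0).round(1))
```

```text
5.7667 [ 0.47712285 -0.28282709  0.19435453] [3.05612476 0.71015635 0.00789978]
[ 0.26894945 -0.20216416  0.0044038 ]
[236.9 165.5] [306.  231.7]
```

View pics/w4.png

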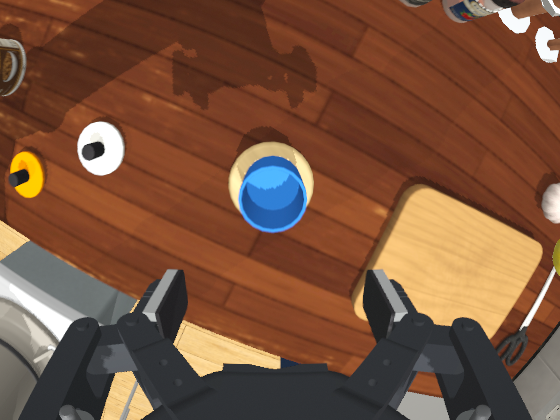

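Blue's rim spans columns 239–307 and rows 163–232, against a predicted 237–306 and 165–232 for seated at (0.4755, -0.282), so it is seated. Yellow is next.

Call:
play_rows(targets="-1 0.268 -0.202 0 0;-1 0.268 -0.202 0 0;-1 0.268 -0.202 0 0;-1 0.268 -0.202 0 0;-1 0.268 -0.202 0 0;-1 0.268 -0.202 0 0;-1 0.268 -0.202 0 0;-1 0.268 -0.202 0 0")

```text
clock: 6.48
tcp_pos: [0.6261, 0.0174, 0.189]
orientation: [3.06, 0.711, -0.0]
contact_force: [-0.1, -0.4, -0.8]
grip_width: 0.0854
gripper_force: 0.0
```

Call:
play_rows(targets="-1 0.01 -0.008 0 0;-1 0.01 -0.008 0 0;-1 0.01 -0.008 0 0")

```text
clock: 6.73
tcp_pos: [0.6308, 0.0279, 0.1887]
orientation: [-3.059, -0.714, 0.002]
contact_force: [0.0, -0.6, -0.3]
grip_width: 0.0854
gripper_force: 0.0
```

```bash
cat >> h.py <<'E'
def fitpot(im,info,hue,h,guess,fish=True):
    "fit an upright pot's xy: IoU of its projected silhouette with the colour mask"
    from scipy.optimize import minimize
    hsv=cv2.cvtColor(im,cv2.COLOR_RGB2HSV)
    m=((abs(hsv[...,0].astype(int)-hue)<9)&(hsv[...,1]>120)&(hsv[...,2]>50)).astype(np.uint8)
    u,v=world2pix(info,[*guess,h/2],fish); near=np.zeros_like(m); cv2.circle(near,(int(u),int(v)),70,1,-1); m&=near
    m=cv2.morphologyEx(m,cv2.MORPH_CLOSE,np.ones((9,9)))
    T=np.linspace(0,2*np.pi,40)
    def cost(p):
        P=[world2pix(info,[p[0]+rad*np.cos(t),p[1]+rad*np.sin(t),z],fish) for rad,z in((.03,h),(.03,.008),(.02,0)) for t in T]
        hull=cv2.convexHull((np.array(P)*16).astype(np.int32)); q=np.zeros(m.shape,np.uint8)
        cv2.fillConvexPoly(q,hull,255,cv2.LINE_AA,4); q=q/255.
        return 1-np.minimum(q,m).sum()/np.maximum(q,m).sum()
    s=minimize(cost,guess,method="Nelder-Mead",options=dict(initial_simplex=np.array(guess)+[[0,0],[.008,0],[0,.008]],xatol=1e-4,fatol=1e-4))
    return s.x,1-s.fun
E
python3 - <<'E'
from bench import r
from h import *
o=r.get_obs(); i=r.camera_info("wrist"); print(o["clock"],o["tcp_pos"],o["orientation"])
im=r.grab_frame("wrist"); cv2.imwrite("pics/w5.png",im[:,:,::-1])
p,s=fitpot(im,i,30,.055,[.631,.016]); print(p,s,tool(o,[*p,.024]))
# check of the method on earlier side/top picture
it=r.camera_info("top"); t=cv2.imread("pics/top0.png")[:,:,::-1].copy()
for n,hue,h,g in(("blue",108,.065,[.622,-.174]),("yel",30,.055,[.63,.017]),("green",68,.045,[.629,.191])): print(n,fitpot(t,it,hue,h,g,False))
E
```

```text
6.7333 [0.63084777 0.0278896  0.18867354] [-3.05921059e+00 -7.14444126e-01  1.60992209e-03]
[0.62980387 0.01590871] 0.9759719121197585 [-0.00608053  0.01032788  0.16467656]
blue (array([ 0.62552702, -0.17425723]), np.float64(0.8998482795550619))
yel (array([0.63128148, 0.01831518]), np.float64(0.8741024376110943))
green (array([0.632322  , 0.19315206]), np.float64(0.8187598647125142))
```

Call:
play_rows(targets="-1 -0.006 0.01 0 0;-1 -0.006 0.01 0.03 0;-1 -0.006 0.01 0.07 0;-1 -0.006 0.01 0.11 0;-1 -0.006 0.01 0.145 0;-1 -0.006 0.01 0.167 0;-1 -0.006 0.01 0.167 0;-1 -0.006 0.01 0.167 0")

```text
clock: 7.45
tcp_pos: [0.6291, 0.0128, 0.0218]
orientation: [3.06, 0.707, -0.004]
contact_force: [0.7, -0.1, 0.4]
grip_width: 0.0854
gripper_force: 0.0
```

Call:
play_rows(targets="0.3 0 0 0 0;0.6 0 0 0 0;1 0 0 0 0;1 0 0 0 0;1 0 0 0 0;1 0 0 0 0;1 0 0 0 0", squeeze=40)

```text
clock: 8.03
tcp_pos: [0.632, 0.0151, 0.0253]
orientation: [3.059, 0.71, 0.007]
contact_force: [-0.8, -1.3, 5.5]
grip_width: 0.0597
gripper_force: 43.2
```

Call:
play_rows(targets="1 0 0 -0.03 0;1 0 0 -0.07 0;1 0 0 -0.11 0;1 0 0 -0.15 0;1 0 0 -0.15 0;1 0 0 -0.15 0")

```text
clock: 8.53
tcp_pos: [0.6326, 0.0156, 0.1774]
orientation: [3.059, 0.71, 0.014]
contact_force: [0.3, 0.3, -0.8]
grip_width: 0.0599
gripper_force: 43.9
```

Run:
```python
from bench import r
from h import *
o=r.get_obs(); i=r.camera_info("wrist"); print(o["clock"],o["tcp_pos"],o["orientation"],o["grip_width"])
im=r.grab_frame("wrist"); cv2.imwrite("pics/w6.png",im[:,:,::-1])
print(tool(o,[.4757,-.2823,.17]))
R0=R.from_rotvec(o["orientation"])
for dx in (-.006,-.003,0,.003,.006):
    P=np.array([world2pix(i,o["tcp_pos"]+R0.apply([dx+.03*np.cos(t),.03*np.sin(t),-.0315]),True) for t in np.linspace(0,6.28,60)])
    print(dx,P.min(0).round(1),P.max(0).round(1))
```

```text
8.5333 [0.63256244 0.01557589 0.17735019] [3.05851763 0.71047645 0.01355596] 0.0598590925906305
[-0.272158    0.19820594  0.00585869]
-0.006 [203.8 255.4] [342.7 365. ]
-0.003 [203.  248.4] [343.4 360.7]
0 [202.3 241.2] [344.2 356.4]
0.003 [201.5 233.9] [344.9 351.9]
0.006 [200.7 226.5] [345.6 347.3]
```

View pics/w6.png

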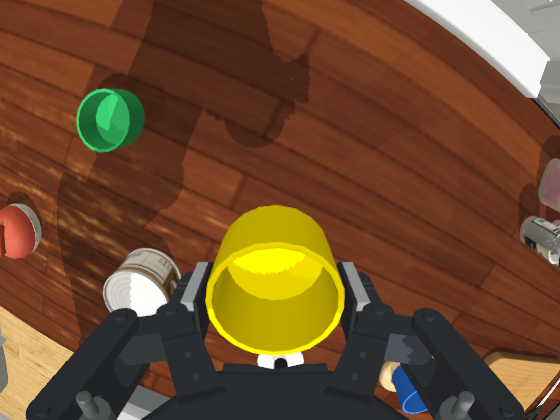

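Yellow is held centred, with its rim at columns 206–344 and rows 242–354. I'll carry it over the blue pot.

Call:
play_rows(targets="1 -0.272 0.198 0 0;1 -0.272 0.198 0 0;1 -0.272 0.198 0 0;1 -0.272 0.198 0 0;1 -0.272 0.198 0 0;1 -0.272 0.198 0 0;1 -0.272 0.198 0 0;1 -0.272 0.198 0 0")

```text
clock: 9.25
tcp_pos: [0.4724, -0.2806, 0.1713]
orientation: [-3.059, -0.711, 0.003]
contact_force: [0.8, 0.1, -1.0]
grip_width: 0.0599
gripper_force: 43.9
```

Call:
play_rows(targets="1 -0.006 0.004 0 0;1 -0.006 0.004 0 0;1 -0.006 0.004 0 0;1 -0.006 0.004 0 0")

```text
clock: 9.58
tcp_pos: [0.4714, -0.2841, 0.1717]
orientation: [-3.058, -0.714, 0.001]
contact_force: [0.2, 0.5, -1.1]
grip_width: 0.0597
gripper_force: 43.9
```

Run:
```python
from bench import r
from h import *
o=r.get_obs(); print(o["clock"],o["tcp_pos"],o["orientation"],tool(o,[.4757,-.2823,.0863]))
```

```text
9.5833 [ 0.47139014 -0.28414266  0.17172465] [-3.05798533e+00 -7.13641058e-01  7.93869401e-04] [0.00469439 0.00038498 0.08542339]
```

Call:
play_rows(targets="1 0.0045 0 0.03 0;1 0.0045 0 0.06 0;1 0.0045 0 0.073 0;1 0.0045 0 0.077 0;1 0.0045 0 0.081 0;1 0.0045 0 0.084 0;1 0.0045 0 0.085 0;1 0.0045 0 0.085 0")

```text
clock: 10.25
tcp_pos: [0.4759, -0.2837, 0.0881]
orientation: [3.059, 0.712, 0.002]
contact_force: [-0.0, 0.2, -1.3]
grip_width: 0.0598
gripper_force: 43.9
```

Call:
play_rows(targets="1 0 0 0.002 0;1 0 0 0.003 0;1 0 0 0.003 0")

```text
clock: 10.5
tcp_pos: [0.476, -0.2836, 0.0853]
orientation: [3.059, 0.711, 0.002]
contact_force: [-1.1, 1.7, 3.5]
grip_width: 0.0599
gripper_force: 44.3
```

Call:
play_rows(targets="0 0 0 0 0;-1 0 0 0 0;-1 0 0 0 0;-1 0 0 -0.02 0;-1 0 0 -0.05 0;-1 0 0 -0.09 0;-1 0 0 -0.12 0;-1 0 0 -0.12 0")

```text
clock: 11.17
tcp_pos: [0.4785, -0.2856, 0.2108]
orientation: [3.053, 0.709, 0.013]
contact_force: [1.0, -0.7, 0.2]
grip_width: 0.0856
gripper_force: 0.0
```

Run:
```python
from bench import r
from h import *
o=r.get_obs(); i=r.camera_info("wrist"); print(o["clock"],o["tcp_pos"])
im=r.grab_frame("wrist"); cv2.imwrite("pics/w7.png",im[:,:,::-1])
hsv=cv2.cvtColor(im,cv2.COLOR_RGB2HSV)
m=((abs(hsv[...,0].astype(int)-30)<9)&(hsv[...,1]>120)&(hsv[...,2]>50)).astype(np.uint8); m[:,:150]=0; print("mask bbox",cv2.boundingRect(m))
T=np.linspace(0,6.28,60)
P=np.array([world2pix(i,[.4757+.03*np.cos(t),-.2825+.03*np.sin(t),z],True) for z in (.116,.069) for t in T])
print(P[:60].min(0),P[:60].max(0),P.min(0),P.max(0)); print(tool(o,[.631,.191,.19]))
```

```text
11.1667 [ 0.47848965 -0.28557539  0.21082005]
mask bbox (231, 16, 329, 259)
[229.13278989 173.45457982] [306.12654079 246.48552004] [229.13278989 162.47390671] [306.12654079 246.48552004]
[ 0.34673605 -0.36082781  0.01985929]
```

Call:
play_rows(targets="-1 0.345 -0.359 0.015 0;-1 0.345 -0.359 0.015 0;-1 0.345 -0.359 0.015 0;-1 0.345 -0.359 0.015 0;-1 0.345 -0.359 0.015 0;-1 0.345 -0.359 0.015 0;-1 0.345 -0.359 0.015 0;-1 0.345 -0.359 0.015 0")

```text
clock: 11.88
tcp_pos: [0.5759, 0.0354, 0.1929]
orientation: [-3.06, -0.711, 0.003]
contact_force: [0.2, -0.1, 0.4]
grip_width: 0.0856
gripper_force: 0.0
```

Run:
```python
from bench import r
from h import *
o=r.get_obs(); print(o["clock"],o["tcp_pos"],tool(o,[.631,.191,.19]))
hsv=cv2.cvtColor(cv2.imread("pics/w7.png"),cv2.COLOR_BGR2HSV)
m=((abs(hsv[...,0].astype(int)-30)<9)&(hsv[...,1]>120)&(hsv[...,2]>50)).astype(np.uint8); m[:,:200]=0;m[:,340:]=0; print("mask bbox",cv2.boundingRect(m))
```

```text
11.8833 [0.57590551 0.03536349 0.19291672] [ 0.11805862 -0.1154178   0.00274365]
mask bbox (231, 164, 77, 84)
```

The yellow silhouette (columns 231–308, rows 164–248) matches the seated prediction (229–306, 162–246). I'll continue to green.

Call:
play_rows(targets="-1 0.118 -0.115 0 0;-1 0.118 -0.115 0 0;-1 0.118 -0.115 0 0;-1 0.118 -0.115 0 0;-1 0.118 -0.115 0 0;-1 0.118 -0.115 0 0;-1 0.118 -0.115 0 0")

```text
clock: 12.47
tcp_pos: [0.6309, 0.188, 0.1927]
orientation: [3.059, 0.711, -0.004]
contact_force: [-0.4, -0.3, -0.7]
grip_width: 0.0854
gripper_force: 0.0
```

Run:
```python
from bench import r
from h import *
o=r.get_obs(); i=r.camera_info("wrist"); print(o["clock"],o["tcp_pos"],o["orientation"],o["joints"])
im=r.grab_frame("wrist"); cv2.imwrite("pics/w8.png",im[:,:,::-1])
p,s=fitpot(im,i,68,.045,[.631,.191]); print(p,s,tool(o,[*p,.012]))
```

```text
12.4667 [0.63093498 0.18800651 0.19273251] [ 3.05895556  0.71099451 -0.00408432] [-0.16313751  0.5060637  -0.31038346  1.6160365   0.17220818  1.0492422
 -1.63755585]
[0.62998059 0.19074048] 0.9359364567441012 [ 0.00085183 -0.00296058  0.18072945]
```

Call:
play_rows(targets="-1 0.002 -0.002 0.03 0;-1 0.002 -0.002 0.07 0;-1 0.002 -0.002 0.11 0;-1 0.002 -0.002 0.15 0;-1 0.002 -0.002 0.17 0;-1 0.002 -0.002 0.178 0;-1 0.002 -0.002 0.178 0;-1 0.002 -0.002 0.178 0")

```text
clock: 13.18
tcp_pos: [0.6333, 0.1907, 0.0174]
orientation: [3.06, 0.709, 0.002]
contact_force: [0.5, 0.9, 1.0]
grip_width: 0.0852
gripper_force: 0.0
```

Call:
play_rows(targets="0.3 0 0 0 0;0.6 0 0 0 0;1 0 0 0 0;1 0 0 0 0;1 0 0 0 0;1 0 0 0 0;1 0 0 0 0", squeeze=40)

```text
clock: 13.77
tcp_pos: [0.6341, 0.192, 0.0191]
orientation: [-3.06, -0.711, -0.006]
contact_force: [-0.9, -1.4, 7.0]
grip_width: 0.0593
gripper_force: 42.4
```

Call:
play_rows(targets="1 0 0 -0.03 0;1 0 0 -0.07 0;1 0 0 -0.11 0;1 0 0 -0.15 0;1 0 0 -0.19 0;1 0 0 -0.2 0;1 0 0 -0.2 0")

```text
clock: 14.35
tcp_pos: [0.635, 0.1928, 0.2223]
orientation: [-3.059, -0.711, -0.016]
contact_force: [1.4, 1.0, -0.3]
grip_width: 0.0589
gripper_force: 43.8
```

Run:
```python
from bench import r
from h import *
o=r.get_obs(); i=r.camera_info("wrist"); print(o["clock"],o["tcp_pos"],o["orientation"],o["grip_width"])
im=r.grab_frame("wrist"); cv2.imwrite("pics/w9.png",im[:,:,::-1])
print(tool(o,[.4757,-.2823,.21]))
R0=R.from_rotvec(o["orientation"])
for dx in (-.006,-.003,0,.003,.006):
    P=np.array([world2pix(i,o["tcp_pos"]+R0.apply([dx+.03*np.cos(t),.03*np.sin(t),-.030]),True) for t in np.linspace(0,6.28,60)])
    print(dx,P.min(0).round(1),P.max(0).round(1))
```

```text
14.35 [0.63499086 0.19284013 0.22232219] [-3.05908382 -0.71077009 -0.0155131 ] 0.058911699270064025
[-0.35256549  0.35622257  0.00930695]
-0.006 [204.3 253.6] [342.1 362.7]
-0.003 [203.6 246.6] [342.8 358.5]
0 [202.9 239.5] [343.5 354.2]
0.003 [202.1 232.3] [344.2 349.7]
0.006 [201.4 224.9] [344.9 345.1]
```

View pics/w9.png

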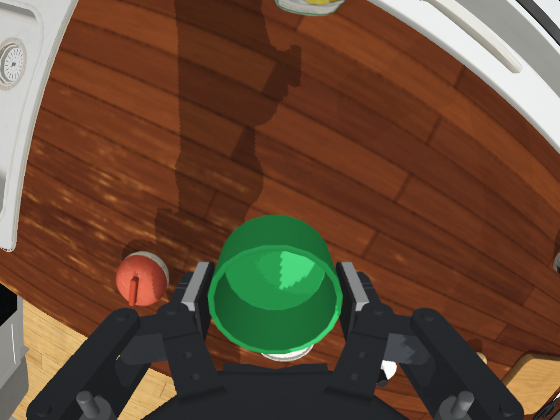

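Green is held level and centred within 1–2 mm, with its rim at columns 208–342 and rows 243–354.

Call:
play_rows(targets="1 -0.352 0.356 0 0;1 -0.352 0.356 0 0;1 -0.352 0.356 0 0;1 -0.352 0.356 0 0;1 -0.352 0.356 0 0;1 -0.352 0.356 0 0;1 -0.352 0.356 0 0;1 -0.352 0.356 0 0")

```text
clock: 15.07
tcp_pos: [0.5242, -0.1261, 0.2143]
orientation: [-3.059, -0.711, 0.005]
contact_force: [1.5, -1.2, -0.8]
grip_width: 0.0585
gripper_force: 43.8
```

Run:
```python
from bench import r
from h import *
o=r.get_obs(); print(o["clock"],o["tcp_pos"],tool(o,[.4765,-.282,.22]))
```

```text
15.0667 [ 0.52417704 -0.12612733  0.21430868] [-0.11155343  0.11885435 -0.00559046]
```

Call:
play_rows(targets="1 -0.111 0.118 0 0;1 -0.111 0.118 0 0;1 -0.111 0.118 0 0;1 -0.111 0.118 0 0;1 -0.111 0.118 0 0;1 -0.111 0.118 0 0;1 -0.111 0.118 0 0;1 -0.111 0.118 0 0")

```text
clock: 15.73
tcp_pos: [0.4793, -0.2773, 0.2153]
orientation: [-3.057, -0.715, 0.002]
contact_force: [-0.1, -0.7, -0.9]
grip_width: 0.059
gripper_force: 43.8
```

Run:
```python
from bench import r
from h import *
o=r.get_obs(); print(o["clock"],o["tcp_pos"],o["orientation"],tool(o,[.4765,-.282,.127]))
```

```text
15.7333 [ 0.47928386 -0.2772983   0.2153124 ] [-3.05732020e+00 -7.14762380e-01  1.60826329e-03] [-0.00452853  0.00315834  0.08830885]
```

Call:
play_rows(targets="1 -0.004 0.003 0.03 0;1 -0.004 0.003 0.06 0;1 -0.004 0.003 0.074 0;1 -0.004 0.003 0.079 0;1 -0.004 0.003 0.083 0;1 -0.004 0.003 0.086 0;1 -0.004 0.003 0.087 0;1 -0.004 0.003 0.087 0")

```text
clock: 16.4
tcp_pos: [0.4776, -0.2837, 0.1301]
orientation: [3.059, 0.712, 0.002]
contact_force: [-0.4, 0.0, -0.3]
grip_width: 0.0586
gripper_force: 43.8
```

Call:
play_rows(targets="1 0 0 0.002 0;1 0 0 0.004 0;1 0 0 0.004 0")

```text
clock: 16.65
tcp_pos: [0.4777, -0.2838, 0.1261]
orientation: [3.059, 0.711, 0.002]
contact_force: [-0.3, 0.8, 2.2]
grip_width: 0.059
gripper_force: 44.0
```

Call:
play_rows(targets="0 0 0 0 0;-1 0 0 0 0;-1 0 0 0 0;-1 0 0 -0.02 0;-1 0 0 -0.05 0;-1 0 0 -0.09 0;-1 0 0 -0.12 0;-1 0 0 -0.12 0")

```text
clock: 17.32
tcp_pos: [0.48, -0.2854, 0.252]
orientation: [3.053, 0.709, 0.013]
contact_force: [0.2, -1.0, 1.1]
grip_width: 0.0853
gripper_force: 0.0
```

Run:
```python
from bench import r
from h import *
o=r.get_obs(); i=r.camera_info("wrist"); print(o["clock"],o["tcp_pos"])
im=r.grab_frame("wrist"); cv2.imwrite("pics/w10.png",im[:,:,::-1])
hsv=cv2.cvtColor(im,cv2.COLOR_RGB2HSV)
m=((abs(hsv[...,0].astype(int)-68)<9)&(hsv[...,1]>120)&(hsv[...,2]>50)).astype(np.uint8); m[:,:200]=0;m[:,350:]=0; m[:120]=0; print("mask bbox",cv2.boundingRect(m))
T=np.linspace(0,6.28,60)
P=np.array([world2pix(i,[.4757+.03*np.cos(t),-.2825+.03*np.sin(t),z],True) for z in (.153,.116) for t in T])
print(P.min(0),P.max(0)); print(tool(o,[.432,-.0945,.16]))
```

```text
17.3167 [ 0.48001738 -0.28542479  0.25197133]
mask bbox (233, 169, 74, 78)
[229.1542332 165.2566306] [304.82683837 245.92927913]
[ 0.04043442 -0.19334863  0.09054299]
```

Green's silhouette matches the seated prediction to within about 1.5 mm. The lid is next.

Call:
play_rows(targets="-1 0.04 -0.193 0 0;-1 0.04 -0.193 0 0;-1 0.04 -0.193 0.02 0;-1 0.04 -0.193 0.05 0;-1 0.04 -0.193 0.09 0;-0.3 0.04 -0.193 0.09 0;-0.3 0.04 -0.193 0.09 0;-0.3 0.04 -0.193 0.09 0")

```text
clock: 18.03
tcp_pos: [0.4259, -0.0923, 0.1538]
orientation: [-3.058, -0.714, 0.007]
contact_force: [0.8, -0.6, 1.4]
grip_width: 0.0553
gripper_force: 0.0
```

Run:
```python
from bench import r
from h import *
o=r.get_obs(); i=r.camera_info("wrist"); print(o["clock"],o["tcp_pos"],o["orientation"],o["grip_width"])
im=r.grab_frame("wrist"); cv2.imwrite("pics/w11.png",im[:,:,::-1])
for z in (.014,.04): print(world2pix(i,[.432,-.0945,z],True))
```

```text
18.0333 [ 0.42591783 -0.09234086  0.15381225] [-3.05771048 -0.71388726  0.00657488] 0.055348815043600896
(np.float64(279.43257744612), np.float64(187.91272023704278))
(np.float64(279.80674080411643), np.float64(196.15778496103454))
```

View pics/w11.png

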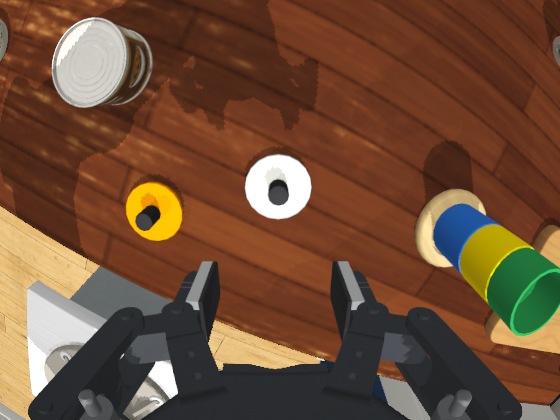

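The lid's disc is at columns 245–312 and rows 154–219, centre (278,187), which agrees with the estimate. The tower at the right stands straight.

Run:
```python
from bench import r
from h import *
o=r.get_obs(); i=r.camera_info("wrist"); print(tool(o,[.432,-.0945,.021]), tool(o,pix2world(i,276.9,186.5,.014,True)))
```

```text
[0.00370584 0.0031498  0.13410657] [0.00599853 0.00275346 0.14110418]
```

Call:
play_rows(targets="-0.3 0.005 0.003 0.03 0;-0.3 0.005 0.003 0.07 0;-0.3 0.005 0.003 0.1 0;-0.3 0.005 0.003 0.115 0;-0.3 0.005 0.003 0.123 0;-0.3 0.005 0.003 0.127 0;-0.3 0.005 0.003 0.127 0;-0.3 0.005 0.003 0.127 0")

```text
clock: 18.75
tcp_pos: [0.4347, -0.094, 0.0295]
orientation: [3.059, 0.71, 0.003]
contact_force: [-0.0, 0.6, 0.1]
grip_width: 0.0552
gripper_force: 0.0
```

Run:
```python
from bench import r
from h import *
o=r.get_obs(); print(o["clock"],o["tcp_pos"],o["contact_force"],tool(o,[.432,-.0945,.021]))
```

```text
18.75 [ 0.4347233  -0.09397521  0.02945949] [-0.01362875  0.62665421  0.12586484] [-0.00269089 -0.00074075  0.0084537 ]
```

Call:
play_rows(targets="0 -0.001 0 0.004 0;0.3 -0.001 0 0.008 0;0.6 -0.001 0 0.008 0;1 -0.001 0 0.008 0;1 -0.001 0 0.008 0;1 -0.001 0 0.008 0;1 -0.001 0 0.008 0;1 -0.001 0 0.008 0", squeeze=40)

```text
clock: 19.42
tcp_pos: [0.4327, -0.0939, 0.0205]
orientation: [3.06, 0.711, 0.0]
contact_force: [-0.8, 0.2, 2.6]
grip_width: 0.0165
gripper_force: 39.1
```

Call:
play_rows(targets="1 0 0 -0.03 0;1 0 0 -0.07 0;1 0 0 -0.11 0;1 0 0 -0.15 0;1 0 0 -0.19 0;1 0 0 -0.21 0;1 0 0 -0.21 0;1 0 0 -0.21 0")

```text
clock: 20.08
tcp_pos: [0.4331, -0.0939, 0.2312]
orientation: [3.059, 0.711, 0.004]
contact_force: [-0.3, -0.3, -1.9]
grip_width: 0.0165
gripper_force: 39.1
```

Run:
```python
from bench import r
from h import *
o=r.get_obs(); i=r.camera_info("wrist"); print(o["clock"],o["tcp_pos"],o["orientation"],o["grip_width"],o["gripper_force"])
im=r.grab_frame("wrist"); cv2.imwrite("pics/w12.png",im[:,:,::-1])
print(tool(o,[.4762,-.283,.23]))
R0=R.from_rotvec(o["orientation"])
for dx in (-.006,-.003,0,.003,.006):
    P=np.array([world2pix(i,o["tcp_pos"]+R0.apply([dx+.03*np.cos(t),.03*np.sin(t),+.007]),True) for t in np.linspace(0,6.28,60)])
    print(dx,P.min(0).round(1),P.max(0).round(1))
```

```text
20.0833 [ 0.43308312 -0.09389515  0.23124975] [3.05876329 0.71083044 0.00378347] 0.016534823326594807 39.13148581981659
[-0.04469364  0.18873657  0.00150336]
-0.006 [217.3 220.1] [329.5 317.4]
-0.003 [216.9 214.4] [329.9 313.3]
0 [216.5 208.6] [330.3 309.1]
0.003 [216.1 202.8] [330.7 304.9]
0.006 [215.6 196.9] [331.1 300.5]
```

View pics/w12.png

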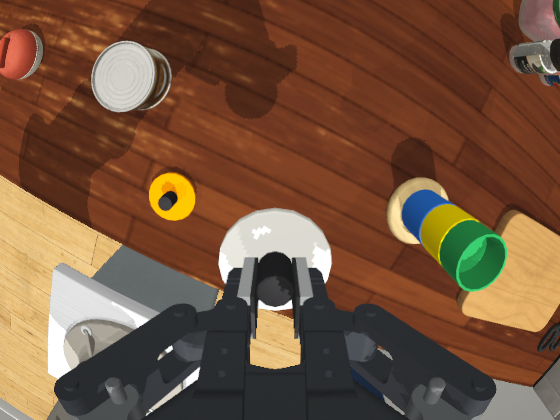

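The lid is held by its knob, level and centred, with the disc at columns 219–331 and rows 209–309.

Call:
play_rows(targets="1 -0.045 0.188 0 0;1 -0.045 0.188 0 0;1 -0.045 0.188 0 0;1 -0.045 0.188 0 0;1 -0.045 0.188 0 0;1 -0.045 0.188 0 0;1 -0.045 0.188 0 0;1 -0.045 0.188 0 0")

```text
clock: 20.8
tcp_pos: [0.4743, -0.2809, 0.2284]
orientation: [-3.057, -0.712, 0.004]
contact_force: [-0.2, 1.1, -0.9]
grip_width: 0.0161
gripper_force: 39.2
```

Run:
```python
from bench import r
from h import *
o=r.get_obs(); print(o["clock"],o["tcp_pos"],o["orientation"],o["grip_width"],tool(o,[.4762,-.283,.1655]))
```

```text
20.8 [ 0.47426938 -0.28092924  0.22837274] [-3.05678588 -0.71190206  0.00406142] 0.016068297744409786 [0.00093274 0.00293129 0.06286123]
```

Call:
play_rows(targets="1 0.001 0.002 0.025 0;1 0.001 0.002 0.04 0;1 0.001 0.002 0.05 0;1 0.001 0.002 0.055 0;1 0.001 0.002 0.059 0;1 0.001 0.002 0.061 0;1 0.001 0.002 0.062 0;1 0.001 0.002 0.062 0")

```text
clock: 21.47
tcp_pos: [0.4772, -0.2837, 0.1688]
orientation: [3.059, 0.711, 0.001]
contact_force: [-0.0, -0.5, -0.1]
grip_width: 0.0163
gripper_force: 39.3
```

Call:
play_rows(targets="1 0 0 0.002 0;1 0 0 0.004 0;1 0 0 0.004 0;1 0 0 0.004 0")

```text
clock: 21.8
tcp_pos: [0.477, -0.2839, 0.1646]
orientation: [3.06, 0.711, 0.0]
contact_force: [-0.9, 0.1, 1.2]
grip_width: 0.0164
gripper_force: 39.3
```

Call:
play_rows(targets="1 0 0 0.001 0;0.3 0 0 0.001 0;-0.5 0 0 0.001 0;-0.5 0 0 0.001 0;-0.5 0 0 -0.02 0;-0.5 0 0 -0.05 0;-0.5 0 0 -0.09 0;-0.5 0 0 -0.09 0")

```text
clock: 22.47
tcp_pos: [0.4804, -0.2853, 0.2615]
orientation: [3.053, 0.709, 0.014]
contact_force: [1.3, -0.7, 1.0]
grip_width: 0.0636
gripper_force: 0.0
```

Call:
play_rows(targets="-0.5 -0.03 -0.1 -0.03 0;-0.5 -0.03 -0.1 -0.03 0;-0.5 -0.03 -0.1 -0.03 0;-0.5 -0.03 -0.1 -0.03 0;-0.5 -0.03 -0.1 -0.03 0")

```text
clock: 22.88
tcp_pos: [0.4056, -0.2067, 0.285]
orientation: [3.058, 0.713, 0.002]
contact_force: [1.3, -0.2, 0.2]
grip_width: 0.0639
gripper_force: 0.0
```

Run:
```python
from bench import r
from h import *
i=r.camera_info("side"); im=r.grab_frame("side"); T=np.linspace(0,6.28,60)
def box(x,y,z,rad): 
    P=np.array([world2pix(i,[x+rad*np.cos(t),y+rad*np.sin(t),z]) for t in T]); return P.min(0).round(1),P.max(0).round(1)
u,v=map(int,world2pix(i,[.476,-.283,.09])); print("crop origin",u-50,v-50,r.get_obs()["contact_force"])
for z,rad in((.185,.009),(.159,.03),(.153,.03),(.116,.03),(.069,.03),(.012,.045)): print(z,box(.476,-.283,z,rad))
cv2.imwrite("pics/s2.png",cv2.resize(im[v-50:v+50,u-50:u+50,::-1],None,fx=6,fy=6,interpolation=cv2.INTER_CUBIC))
```

```text
crop origin 248 95 [0.64628394 0.55465736 0.60005081]
0.185 (array([295.9, 116.5]), array([301.7, 118.8]))
0.159 (array([289.3, 121.4]), array([308.4, 129.4]))
0.153 (array([289.3, 123.2]), array([308.4, 131.2]))
0.116 (array([289.4, 133.7]), array([308.2, 142. ]))
0.069 (array([289.6, 146.8]), array([308. , 155.3]))
0.012 (array([285.2, 159.8]), array([312.3, 173.1]))
```

View pics/s2.png

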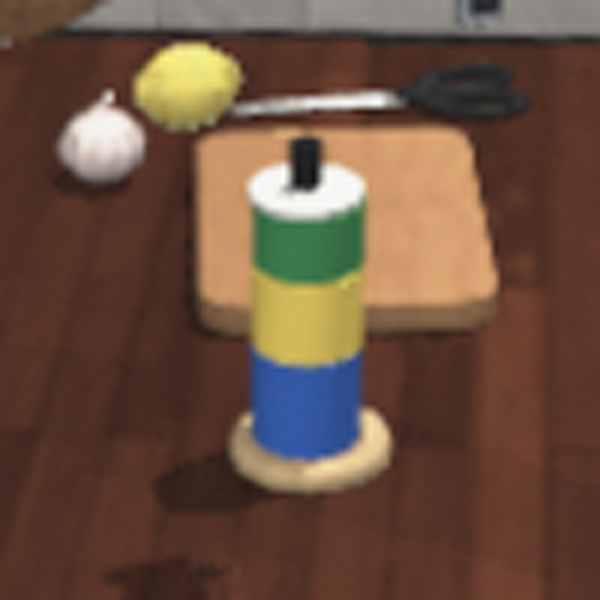

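The side view shows a straight tower with no gaps. The seams at rows 131, 142 and 156 and the knob top at row 118 match the seated predictions (131.2, 142.0, 155.3, 116.5–118.8), and the gripper is clear. I'm handing it in.

```bash
python3 -c "
from bench import r
print(r.hand_in())"
```

```text
the job is handed in; nothing more can be done
None
```

The lunch tower is on the stand (blue, yellow, green, white lid), every part looked seated and upright in the last picture, the timer and tin were not touched, and the job was handed in at about 23 s; no verdict came back.

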